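Try the folding stay of a jewellery case

ROBOT

A 6-joint arm with a two-finger parallel gripper is mounted at the origin on the work surface. World frame = base frame: x ahead of the robot, y to its left, z up, the work surface at z = 0. Lengths are in mm, angles in rad, forces in N, time in s.
With the tool pointing down it reaches from about 375 to 925 mm from the base axis. Payload 5.7 kg.
Tool frame: the origin (TCP) lies midway between the tips of the shut fingers; the grasp point (between the pads) lies 19 mm behind it (bot.grip_point_offset is the distance from the TCP to the grasp point, in mm); y points along the fingers, z is the direction in which the jaws open and shut, and the axes are right-handed (so a half turn about y gives the same grasp; the last joint's range is limited). The gripper opens to 85 mm and grips with 20 to 120 N. Pads are 22 mm wide; open, the fingers measure 114 mm over their backs; the gripper's body (76 mm by 85 mm) begins 54 mm behind the grasp point. The pads swing forward as they close: fully open they stand 13 mm farther back than shut.
Start: joints at [-1.358, 0.359, 1.51, -0, 1.272, -0.115], TCP at [193.161, -568.025, 231.267] pointing down, gripper open.
Joint ranges: [-2.97, 2.97], [-1.01, 2.36], [0.21, 2.38], [-0.96, 4.11], [0.2, 2.71], [-2.98, 2.98]. Speed limits (rad/s): [2.39, 2.39, 3.14, 3.14, 3.14, 3.14].

INTERFACE

Orientations are given as a rotation vector (axis times angle).
In Python, from plant import bot, optics, ticket gives the robot as it stands.
- The arm moves only by the tool servo_tool, never from a script. Its argument "rows" is a list of rows, each a list of 3 entries, a list of its own where there are three numbers: the opening, from 0 (shut) to 1 (fully open), then the shift along the world's x, y, z in units of 50 mm (1.0 is 50 mm), then the turn about the world's z in units of 5 degrees (1.0 is 5 degrees). In form: [[hand, [tx, ty, tz], turn], ...]. A call has 1 to 12 rows; each row is the pose to reach, as a shift and turn from the pose commanded when the call began; what a row does not reach only later rows make up. A row lasts 1/10 s, in which the tool goes at most 50 mm and 8.59 degrees, less where a joint would pass 70% of its speed; a pose out of reach is approached as far as the arm can. A call with a gripper value outside its range is refused whole. The fingers move at their own pace and stop on an object; "grip_force" is the grip in N (left out, the last holds). Time passes only in rows, so rows that repeat a pose let the fingers close. It gives the time, the measured TCP pose, the force and the opening at its end, in the units of the state.
- bot.read_state(): the state, without advancing time (a new reading comes with each control period).
- optics.capture(name): name is "scene" or "side" or "wrist"; returns (picture, depth): 400x640x3 uint8, blue, green, red; 400x640 float32, mm along the optical axis (not along the pixel's ray), 0 where there is no reading.
- optics.calibration(name): a dict with "fx", "fy", "cx", "cy" (pixels), "pose" (4x4, takes a point from camera to world coordinates). Camera axes: x right, y down, z forward; pixel columns grow to the right and rows downward; lengths in mm; the calibration is good to about 2 mm. A picture is of the moment at which its call begins: read the wrist's pose just before it. calibration takes no time and is no camera call; for the wrist camera it gives the pose at the moment of the call.
- ticket.hand_in(): hands the job in, once; it reports no verdict.
The state is a dict: "time_s": time; "joints": joint angles; "joint_velocities": joint speeds; "joint_torque": joint torques, N m; "ee_pos": TCP position; "tool_rot": TCP orientation; "wrist_force": force on the tool from outside, world axes, zero at the start; "torque": the same for the moment, N m; "finger_gap": finger opening in mm.
Only numpy, scipy, OpenCV 4.12 (cv2) and the standard library are available. Lean on these libraries where they do the work, as an engineer would, in place of code of your own. Each camera call takes 0.05 s, during which the arm holds its last target. There are 200 camera calls.

TASK

The folding stay on this jewellery case has just been fitted: try it out. Raise the lid until the stay's knee goes past straight and locks, then let go so the lid stands on the stay alone; afterwards take the red knee grip, draw the knee back through straight (the lid lifts a little) and fold it to let the lid down fully shut. Do not overstrain the stay's rubber-mounted foot, do not let the lid drop, and leave the other things on the bench alone.

Things in the scene. Friction and masses are not known exactly. Their poses are not given: they have to be found in the camera images.
- case: Fixed dark-wood case, 180 deep (x), 220 wide (y), 100 high. Origin: centre of its underside, on the bench. Its x axis points from the front (lid's bar, robot's side) to the hinge at the back, y left, z up; turned by up to 0.35 rad. The folding stay is on its right (-y) side, in a vertical plane 12 mm outside the wall: a lower link from a foot on the case and an upper link to the lid.
- case_hinge (a point): Middle of the lid's hinge line, which runs along the case's y at the back top edge: 90 mm behind the case's centre, 100 mm up. The stay's upper link is pinned to the lid 115 mm from this line.
- lid_bar (a point): Centre of the lid's round brass pull bar: a freely turning sleeve 12 mm thick, 70 mm long along the case's y, 216 mm from the hinge line and 6 mm above it when shut. It stands 36 mm in front of the lid's edge on arms 40 mm either side of its middle: 30 mm free gap behind. Lid: 180 x 220 x 12 mm, about 0.27 to 0.45 kg, wood frame, clear pane; only the stay holds it up.
- knee_grip (a point): Grip point on the red round grip at the stay's knee: 14 mm thick, sticks out sideways (case -y), bare for 7 to 65 mm outside the stay's plane, 20 mm end flange; this point is 43 mm out, 55 mm from the lid's side edge. It moves on a 72 mm arc about the foot, in the case's x-z plane, and is a freely turning sleeve. Shut: behind the foot, a little higher; locked: above the foot.
- lid (a joint): Lid angle, rad: 0 shut, grows as it opens. The straight stay stops the lid at an angle between about 0.9 and 1.25 that differs from case to case with the foot's place and must be felt; locked, the lid stands about 0.03 lower.
- knee (a joint): Knee angle, rad: about 0 folded (lid shut), 2.69 straight, 3.09 at its stop past straight, where the lid's weight locks it. A light spring (0.04 N m) turns it to the stop, so once straight it goes over and locks as the lid is eased down. A few newtons on the grip, towards the hinge and down, draw it back through straight; then the lid's weight wants to fold it.
- bush_x (a joint): Give of the rubber bush carrying the stay's foot, along the case's x, m: 0 unloaded, 15 N per mm; over 1.6 mm (24 N) either way ruins it. Pulling the lid's bar up against the straight stay loads the foot about 2.3 times the pull. The foot pivot is nominally 115 mm in front of the hinge line and 32 mm below it, but screwed on by hand: up to 12 mm off in x, 8 mm in height.
- bush_z (a joint): The same bush's give, vertically, m: 0 unloaded, 15 N per mm, over 1.6 mm ruins it. Both links of the stay are 72 mm long between pivots.
- pliers: Red-handled pliers, 125 mm long, lying loose on the bench; origin on the bench near the pivot. A bystander.
- spool: White cone spool, 60 mm across, 70 mm high, standing loose; origin under its centre. A bystander.
- polish_tin: Blue flat tin, 70 by 50 by 22 mm, loose; origin under its centre. A bystander.
- amber: Amber cabochon, 32 mm across, 15 mm high, loose; origin under its centre. A bystander.

How it is judged:
By the outcome, as a careful person would: the job done as asked, in the order asked, and still so for the second after the job is handed in, with the robot touching nothing.
It also fails if it takes over 69 s, if anything falls off the work surface, if the arm or the gripper's body presses on something with over 40 N, if the wrist force passes 120 N, or if a joint passes its speed limit or range.

## Working session

There is one attempt and no reset: what is moved stays moved. The work goes in short steps, Python scripts to look and compute and a tool call to move; the robot and the scene stay as the last step left them, time stands still between calls to the robot, and variables do not carry over. Pictures are saved under pics/ and viewed, about 8 in all and at most 12, crops included, and the job is handed in when it is done.

Besides the shell and the picture viewer there is one more tool, called by a JSON object that holds its "name" and its "arguments". servo_tool: Moves the arm, as the interface text tells. Its arguments: {"type":"object","properties":{"rows":{"type":"array"},"grip_force":{"type":"number"}},"required":["rows"]}

```bash
mkdir -p pics; ls; python3 - <<'E'
from plant import bot, optics
import cv2,numpy as np
s=bot.read_state();print({k:np.round(v,3) for k,v in s.items()})
a,d=optics.capture("scene");b,e=optics.capture("side")
np.savez('/tmp/v0.npz',a=a,d=d,b=b,e=e)
cv2.imwrite('pics/p1.png',a);cv2.imwrite('pics/p2.png',b)
for n in("scene","side"):
  c=optics.calibration(n);print({k:np.round(v,3) for k,v in c.items()})
E
```

```text
pics
{'time_s': np.float64(0.0), 'joints': array([-1.358,  0.36 ,  1.511, -0.   ,  1.272, -0.115]), 'joint_velocities': array([-0.001,  0.   , -0.001, -0.001,  0.   , -0.001]), 'joint_torque': array([-0.0000e+00, -5.2762e+01, -2.7862e+01, -0.0000e+00,  1.3000e-02,
        0.0000e+00]), 'ee_pos': array([ 193.015, -567.369,  230.443]), 'tool_rot': array([-0.338,  2.046, -2.042]), 'wrist_force': array([-0.079, -0.112,  0.317]), 'torque': array([ 0.008,  0.011, -0.028]), 'finger_gap': np.float64(85.72)}
{'fx': np.float64(434.424), 'fy': np.float64(434.424), 'cx': np.float64(319.511), 'cy': np.float64(195.849), 'pose': array([[ 6.240000e-01,  4.370000e-01, -6.480000e-01,  1.281867e+03],
       [ 7.810000e-01, -3.710000e-01,  5.020000e-01, -5.498180e+02],
       [-2.100000e-02, -8.190000e-01, -5.730000e-01,  7.539390e+02],
       [ 0.000000e+00,  0.000000e+00,  0.000000e+00,  1.000000e+00]])}
{'fx': np.float64(430.668), 'fy': np.float64(430.668), 'cx': np.float64(312.79), 'cy': np.float64(204.647), 'pose': array([[ 9.93000e-01, -8.20000e-02,  7.90000e-02,  4.52967e+02],
       [-1.12000e-01, -5.85000e-01,  8.03000e-01, -8.41876e+02],
       [-2.00000e-02, -8.07000e-01, -5.90000e-01,  7.04936e+02],
       [ 0.00000e+00,  0.00000e+00,  0.00000e+00,  1.00000e+00]])}
```

View pics/p1.png

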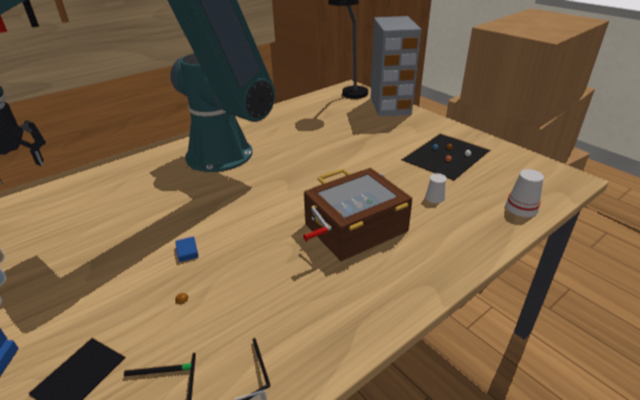

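View pics/p2.png

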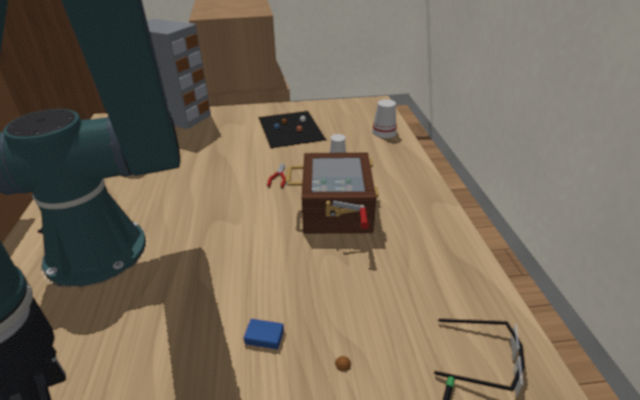

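The scene view shows the case at about (358,212), its bar at (333,178) and the red grip at (316,234). In the side view the case is at (338,190), the grip at (363,215) and the bar at (292,175). The pliers lie at (277,178), in front of the case and to its left; the spool is behind it. Next I'll fit the case pose from the depth.

```bash
cat > h.py <<'E'
import numpy as np, cv2
from plant import bot, optics
def cloud(d,c):
    v,u=np.mgrid[:d.shape[0],:d.shape[1]]
    P=np.stack([(u-c['cx'])*d/c['fx'],(v-c['cy'])*d/c['fy'],d],-1)
    W=P@c['pose'][:3,:3].T+c['pose'][:3,3]; W[d<=0]=np.nan
    return W
def proj(p,c):
    q=(np.asarray(p)-c['pose'][:3,3])@c['pose'][:3,:3]
    return np.array([c['fx']*q[...,0]/q[...,2]+c['cx'],c['fy']*q[...,1]/q[...,2]+c['cy']]).T
E
python3 - <<'E'
from h import *
z=np.load('/tmp/v0.npz')
for n,i,k in(("scene",'a','d'),("side",'b','e')):
    c=optics.calibration(n);W=cloud(z[k],c);im=z[i]
    r=(slice(150,270),slice(280,430)) if n=="scene" else (slice(140,250),slice(270,390))
    P=W[r].reshape(-1,3);C=im[r].reshape(-1,3).astype(int)
    m=(P[:,2]>95)&(P[:,2]<125)
    T=P[m];print(n,m.sum(),T[:,2].mean(),np.percentile(T[:,2],[5,50,95]))
    # lid top only: cluster by z near 112
    t=T[abs(T[:,2]-np.median(T[:,2]))<6]
    print(cv2.minAreaRect(t[:,:2].astype(np.float32)))
    red=(C[:,2]>120)&(C[:,1]<50)&(C[:,0]<50)&(P[:,2]>40)
    print('red',red.sum(),np.nanmean(P[red],0),P[red].min(0),P[red].max(0))
    yel=(C[:,2]>130)&(C[:,1]>90)&(C[:,0]<70)&(P[:,2]>90)
    print('yel',yel.sum(),np.round(P[yel][::6]))
    x=cv2.resize(im[r],None,fx=5 if n=="scene" else 5,fy=5,interpolation=cv2.INTER_CUBIC)
    cv2.imwrite(f'pics/c_{n}.png',x)
E
```

```text
scene 4295 108.89546575299681 [ 99.59839225 109.54251483 113.36872713]
((593.4774169921875, 86.87004089355469), (241.8216094970703, 230.20068359375), 82.91021728515625)
red 80 [648.61751557 -71.92006632  96.1166727 ] [ 641.79924733 -102.04073396   92.39303472] [656.49219792 -45.52584225 100.62327735]
yel 158 [[543. 210. 112.]
 [499. 147. 110.]
 [491. 135. 108.]
 [491. 117. 112.]
 [509. 145. 109.]
 [489. 115. 108.]
 [484.  94. 111.]
 [527. 137. 114.]
 [486.  96. 108.]
 [484.  83. 109.]
 [486.  71. 112.]
 [490.  67. 112.]
 [493.  69. 110.]
 [503.  68. 108.]
 [647. 197. 113.]
 [713. 164. 106.]
 [717. 164. 104.]
 [716. 157. 104.]
 [712. 147. 104.]
 [711. 141. 103.]
 [715. 141. 102.]
 [694.  20. 103.]
 [694.  10. 105.]
 [701.  24. 103.]
 [699.  13. 104.]
 [696.   5. 103.]
 [697.   2. 102.]]
side 4050 109.78998723131434 [ 99.37881522 110.48467775 114.25550787]
((590.1265258789062, 88.06147766113281), (245.859375, 228.75062561035156), 83.09577178955078)
red 63 [644.32255839 -72.15432169  97.93389831] [637.48394547 -99.58149658  94.4944163 ] [652.11012329 -45.20739786 101.46371126]
yel 25 [[710. 165. 105.]
 [477.  77. 114.]
 [496.  65. 111.]
 [511.  62. 112.]
 [568. -18. 104.]]
```

View pics/c_scene.png

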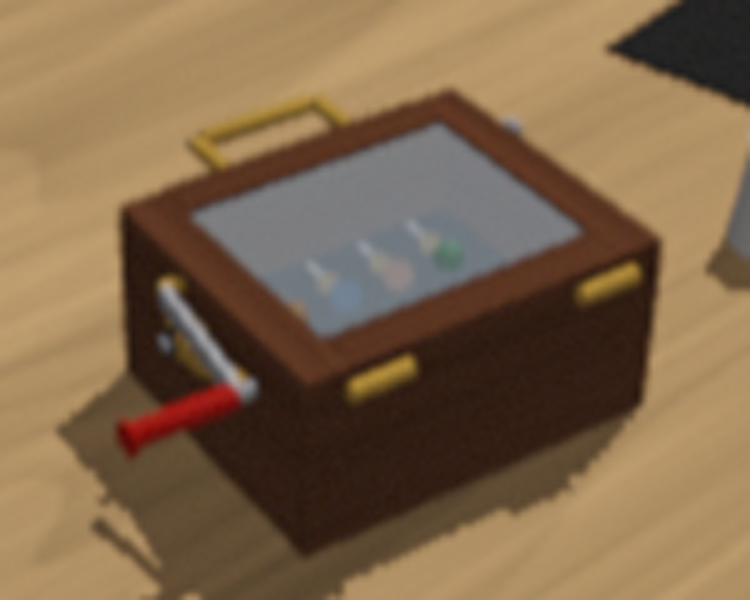

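View pics/c_side.png

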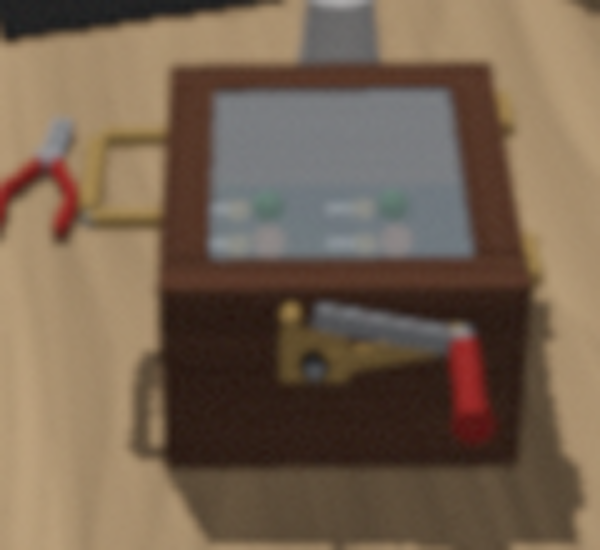

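The crops show the lid's four corners, the bar, the foot pivot (side crop 313,367) and the red grip. I'll convert these to world coordinates.

```bash
python3 - <<'E'
from h import *
def ray(n,pts,z,off):
    c=optics.calibration(n);o=c['pose'][:3,3];out=[]
    for p in pts:
        u=np.array(p)/5+off
        d=c['pose'][:3,:3]@np.array([(u[0]-c['cx'])/c['fx'],(u[1]-c['cy'])/c['fy'],1])
        out.append(o+d*(z-o[2])/d[2])
    return np.array(out)
S=ray('scene',[(450,92),(125,210),(310,383),(658,240)],112,(280,150))
D=ray('side',[(170,67),(163,288),(527,285),(490,67)],112,(270,140))
L=np.array([[-90,110],[-90,-110],[90,-110],[90,110]],float)
cs=[]
for n,Q in(('scene',S),('side',D)):
    q=Q[:,:2];m=q.mean(0);H=(L.T@(q-m));U,s,V=np.linalg.svd(H);R=V.T@U.T
    th=np.arctan2(R[1,0],R[0,0]);print(n,m.round(1),th.round(3),(q-m-L@R.T).round(1).tolist())
    cs.append((m,th))
m=(cs[0][0]+cs[1][0])/2;th=(cs[0][1]+cs[1][1])/2
R=np.array([[np.cos(th),-np.sin(th)],[np.sin(th),np.cos(th)]])
print(m,th)
# bars in case frame
for n,pts,z,off in(('scene',[(190,140),(320,98)],106,(280,150)),('side',[(100,135),(90,215)],106,(270,140))):
    B=ray(n,pts,z,off);print('bar',n,((B[:,:2]-m)@R).round(1).tolist())
# foot: intersect with plane case y=-122; grip axis ends
def rp(n,p,off,yc):
    c=optics.calibration(n);o=c['pose'][:3,3];u=np.array(p)/5+off
    d=c['pose'][:3,:3]@np.array([(u[0]-c['cx'])/c['fx'],(u[1]-c['cy'])/c['fy'],1])
    ol=np.r_[(o[:2]-m)@R,o[2]];dl=np.r_[d[:2]@R,d[2]];return ol+dl*(yc-ol[1])/dl[1]
print('foot',rp('side',(313,367),(270,140),-122),rp('scene',(165,343),(280,150),-122))
print('knee',rp('side',(460,335),(270,140),-125),rp('scene',(245,388),(280,150),-125))
print('gripend',rp('side',(470,425),(270,140),-187),rp('scene',(130,435),(280,150),-187))
E
```

```text
scene [615.9  90.4] -0.121 [[2.9, -4.3], [4.4, 3.0], [-3.9, 4.4], [-3.4, -3.1]]
side [610.2  91.4] -0.128 [[0.2, -2.4], [4.5, 3.5], [-2.1, 4.6], [-2.6, -5.6]]
[613.0004989   90.90294601] -0.12433560097566065
bar scene [[-130.1, -38.4], [-127.2, 46.4]]
bar side [[-128.0, 45.8], [-128.8, -32.3]]
foot [ -17.83732106 -122.           76.28874336] [ -18.80923961 -122.           72.07342924]
knee [  51.44739261 -125.           96.86762499] [  62.19278008 -125.           99.22012453]
gripend [  51.19990387 -187.           92.2248094 ] [  59.84952671 -187.           96.94543487]
```

```bash
python3 - <<'E'
from h import *
from scipy.spatial.transform import Rotation as Ro
s=bot.read_state();M=Ro.from_rotvec(s['tool_rot']).as_matrix();print(M.round(3))
z=M[:,2];a=np.arctan2(z[1],z[0]);print('jaw az',a,'turn options deg',[np.degrees((-0.124-a+k*np.pi)) for k in(-1,0,1)])
p=s['ee_pos'];t=np.array([488,106.5,200]);print('shift',(t-p)/50)
E
```

```text
[[-0.947 -0.     0.322]
 [-0.322  0.002 -0.947]
 [-0.    -1.    -0.002]]
jaw az -1.243008836562274 turn options deg [np.float64(-115.88551642713716), np.float64(64.11448357286284), np.float64(244.11448357286287)]
shift [ 5.89922301 13.47898102 -0.61090982]
```

{"name": "servo_tool", "arguments": {"rows": [[0.33, [0.3, 0.8, 0.0], 1.0], [0.33, [0.7, 1.6, 0.0], 2.0], [0.33, [1.05, 2.4, 0.0], 3.0], [0.33, [1.4, 3.2, 0.0], 4.0], [0.33, [1.75, 4.0, 0.0], 5.0], [0.33, [2.1, 4.8, 0.0], 6.0], [0.33, [2.45, 5.6, 0.0], 7.0], [0.33, [2.8, 6.4, 0.0], 8.0], [0.33, [3.15, 7.2, 0.0], 9.0], [0.33, [3.5, 8.0, 0.0], 10.0], [0.33, [3.85, 8.8, 0.0], 11.0], [0.33, [4.2, 9.6, 0.0], 12.0]], "grip_force": 20}}

```text
time_s: 1.3
ee_pos: [403.3, -86.2, 231.2]
tool_rot: [-1.112, 1.35, -1.349]
wrist_force: [1.0, -0.0, -0.4]
finger_gap: 28.1
```

{"name": "servo_tool", "arguments": {"rows": [[0.33, [0.35, 0.8, 0.0], 0.82], [0.33, [0.7, 1.6, 0.0], 0.82], [0.33, [1.05, 2.4, 0.0], 0.82], [0.33, [1.4, 3.1, 0.0], 0.82], [0.33, [1.7, 3.89, 0.0], 0.82], [0.33, [1.7, 3.89, -0.6], 0.82], [0.33, [1.7, 3.89, -0.9], 0.82], [0.33, [1.7, 3.89, -0.9], 0.82], [0.33, [1.7, 3.89, -0.9], 0.82]]}}

```text
time_s: 2.2
ee_pos: [487.9, 106.4, 186.2]
tool_rot: [-1.149, 1.301, -1.3]
wrist_force: [1.0, 0.6, -0.0]
finger_gap: 28.3
```

```bash
python3 - <<'E'
from h import *
from scipy.spatial.transform import Rotation as Ro
s=bot.read_state();print(s['time_s'],s['ee_pos'],s['finger_gap'],s['wrist_force'],s['joints'].round(2))
z=Ro.from_rotvec(s['tool_rot']).as_matrix()[:,2];print('jaw',z)
c=optics.calibration('wrist');a,d=optics.capture('wrist');np.savez('/tmp/w1.npz',a=a,d=d,P=c['pose']);cv2.imwrite('pics/w1.png',a)
print(c['pose'].round(3),c['fx'],c['cx'],c['cy'])
for p in([488,106.5,106],s['ee_pos']):print(proj(p,c))
E
```

```text
2.2 [487.8732546  106.41829668 186.19553786] 28.287541880585803 [ 1.04277475  0.62872262 -0.03160605] [0.08 0.27 1.78 0.   1.1  0.2 ]
jaw [ 0.99229106 -0.12392451 -0.00108086]
[[ 9.92000e-01 -1.18000e-01 -4.00000e-02  4.98482e+02]
 [-1.24000e-01 -9.41000e-01 -3.15000e-01  1.87573e+02]
 [-0.00000e+00  3.17000e-01 -9.48000e-01  3.28911e+02]
 [ 0.00000e+00  0.00000e+00  0.00000e+00  1.00000e+00]] 351.89849077619283 324.96740857250273 195.63994452220962
[324.538061   205.67209176]
[324.05655004 266.12839104]
```

View pics/w1.png

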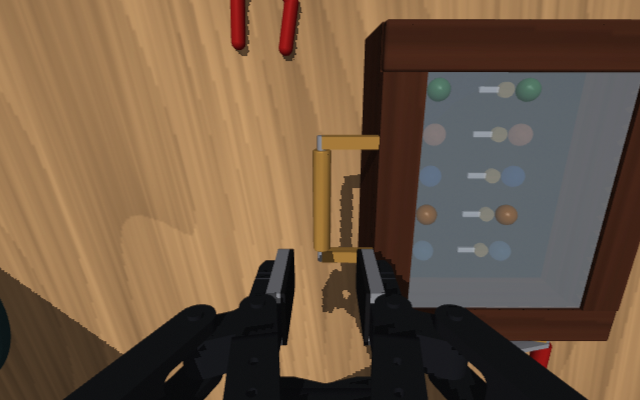

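The wrist view shows the bar's sleeve at about (322,200), midway between the fingers in x. It is about 2 mm to the left of and 4 mm beyond where I predicted, and the gap to the lid is clear.

{"name": "servo_tool", "arguments": {"rows": [[0.33, [-0.02, 0.08, -0.4], 0], [0.33, [-0.02, 0.08, -0.9], 0], [0.33, [-0.02, 0.08, -1.4], 0], [0.33, [-0.02, 0.08, -1.7], 0], [0.33, [-0.02, 0.08, -1.92], 0], [0.33, [-0.02, 0.08, -1.92], 0], [0.0, [-0.02, 0.08, -1.92], 0], [0.0, [-0.02, 0.08, -1.92], 0], [0.0, [-0.02, 0.08, -1.92], 0], [0.0, [-0.02, 0.08, -1.92], 0]], "grip_force": 20}}

```text
time_s: 3.25
ee_pos: [486.0, 110.5, 90.8]
tool_rot: [-1.149, 1.301, -1.299]
wrist_force: [-6.1, 0.3, 3.8]
finger_gap: 11.1
```

```bash
cat > arc.py <<'E'
import sys,numpy as np
# arc.py th0 list...: shift in units from pose at th0
def sh(t): return np.array([216-216.08*np.cos(t+.0278),216.08*np.sin(t+.0278)-6])
t0=float(sys.argv[1]);out=[]
for t in map(float,sys.argv[2:]):
    d=(sh(t)-sh(t0))/50;print(t,[round(float(v),3) for v in(d[0]*.9923,-d[0]*.1235,d[1])])
E
python3 arc.py 0 $(seq 0.04 0.07 0.88)
```

```text
0.04 [0.008, -0.001, 0.173]
0.11 [0.039, -0.005, 0.474]
0.18 [0.091, -0.011, 0.771]
0.25 [0.163, -0.02, 1.065]
0.32 [0.255, -0.032, 1.353]
0.39 [0.367, -0.046, 1.633]
0.46 [0.499, -0.062, 1.905]
0.53 [0.648, -0.081, 2.167]
0.6 [0.816, -0.102, 2.418]
0.67 [1.001, -0.125, 2.657]
0.74 [1.201, -0.15, 2.881]
0.81 [1.417, -0.176, 3.092]
0.88 [1.647, -0.205, 3.286]
```

{"name": "servo_tool", "arguments": {"rows": [[0, [-0.018, 0, 0.0], 0], [0, [-0.01, 0, 0.173], 0], [0, [0.02, -0.005, 0.474], 0], [0, [0.073, -0.011, 0.771], 0], [0, [0.145, -0.02, 1.065], 0], [0, [0.237, -0.032, 1.353], 0], [0, [0.237, -0.032, 1.353], 0], [0, [0.237, -0.032, 1.353], 0]]}}

```text
time_s: 4.05
ee_pos: [498.9, 108.9, 159.0]
tool_rot: [-1.147, 1.3, -1.3]
wrist_force: [-4.3, 0.3, 0.5]
finger_gap: 11.0
```

{"name": "servo_tool", "arguments": {"rows": [[0, [0.1, -0.014, 0.28], 0], [0, [0.232, -0.03, 0.552], 0], [0, [0.381, -0.049, 0.814], 0], [0, [0.549, -0.07, 1.065], 0], [0, [0.734, -0.093, 1.304], 0], [0, [0.934, -0.118, 1.528], 0], [0, [1.15, -0.144, 1.739], 0], [0, [1.15, -0.144, 1.739], 0], [0, [1.15, -0.144, 1.739], 0]]}}

```text
time_s: 4.95
ee_pos: [557.2, 101.5, 245.8]
tool_rot: [-1.147, 1.299, -1.301]
wrist_force: [-2.8, 0.2, 2.7]
finger_gap: 11.0
```

```bash
python3 - <<'E'
from h import *
a,d=optics.capture('side');np.savez('/tmp/s2.npz',a=a,d=d)
cv2.imwrite('pics/s2.png',cv2.resize(a[100:240,270:420],None,fx=4,fy=4,interpolation=cv2.INTER_CUBIC))
E
```

```text
(no output)
```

View pics/s2.png

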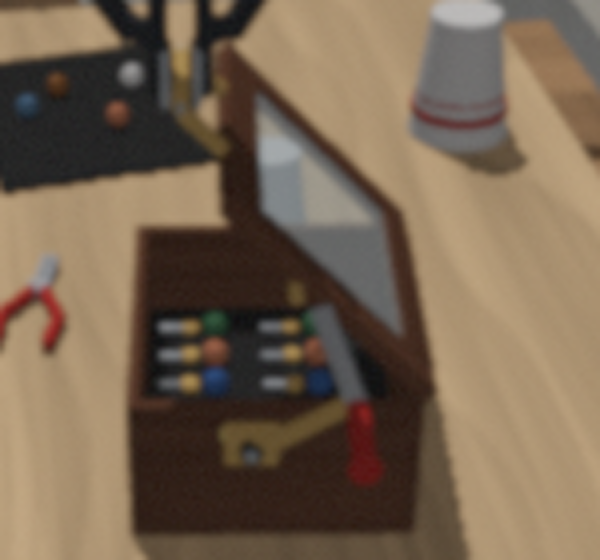

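The lid is up at about 0.81 rad. In the crop the foot is at (250,455), the knee at (352,405) and the top of the upper link at about (325,312). I'll estimate the foot's position and the stop angle from these.

```bash
python3 - <<'E'
from h import *
m=np.array([611,95.]);th=-.124;R=np.array([[np.cos(th),-np.sin(th)],[np.sin(th),np.cos(th)]])
def rp(n,u,yc):
    c=optics.calibration(n);o=c['pose'][:3,3]
    d=c['pose'][:3,:3]@np.array([(u[0]-c['cx'])/c['fx'],(u[1]-c['cy'])/c['fy'],1])
    ol=np.r_[(o[:2]-m)@R,o[2]];dl=np.r_[d[:2]@R,d[2]];return ol+dl*(yc-ol[1])/dl[1]
f=lambda x,y:np.array([x/4+270,y/4+100])
print('foot',rp('side',f(250,455),-122),rp('side',np.array([313,367])/5+[270,140],-122),rp('scene',np.array([165,343])/5+[280,150],-122))
K=rp('side',f(352,407),-122);print('knee',K);print('flange',rp('side',f(366,467),-187))
z=np.load('/tmp/s2.npz');W=cloud(z['d'],optics.calibration('side'));C=z['a'].astype(int)
red=(C[...,2]>110)&(C[...,1]<50)&(C[...,0]<50)&(W[...,2]>60)&(W[...,0]>560);red[:,:330]=0
P=W[red];Pl=np.c_[(P[:,:2]-m)@R,P[:,2]];print('red',len(Pl),Pl.mean(0),np.percentile(Pl,[2,98],axis=0))
for t in(.813,):
    Pn=np.array([90-115*np.cos(t),100+115*np.sin(t)]);print('pin',Pn,'d knee',np.hypot(*(Pn-K[[0,2]])))
from itertools import product
for fx,fz in product((-30,-25,-20,-15,-10),(62,68,74)):
    h=np.hypot(90-fx,100-fz);q=(115**2+h*h-144**2)/(2*115*h);ts=np.arccos(q)-np.arctan2(100-fz,90-fx)
    F=np.array([fx,fz]);v=Pn-F;L=np.hypot(*v);u=v/L;n=np.array([u[1],-u[0]]);k=F+u*L/2+n*np.sqrt(72**2-L*L/4)
    print(fx,fz,'stop',ts.round(3),'knee@.813',k.round(1))
E
```

```text
foot [ -15.50184956 -122.           72.31748978] [ -15.26806318 -122.           73.37829148] [ -23.09480273 -122.           66.04399491]
knee [  44.5114906  -122.          107.36171254]
flange [  47.34224247 -187.          112.86502208]
red 7 [  48.25215614 -144.86369338  119.45052423] [[  46.72342457 -150.49160424  117.98203151]
 [  49.82259367 -138.2772714   121.45360488]]
pin [ 10.95791573 183.53052684] d knee 83.2317887499056
-30 62 stop 0.972 knee@.813 [ 21.5 112.3]
-30 68 stop 1.03 knee@.813 [ 26.1 113.1]
-30 74 stop 1.086 knee@.813 [ 29.8 114. ]
-25 62 stop 0.992 knee@.813 [ 25.8 113.1]
-25 68 stop 1.051 knee@.813 [ 30.3 114.2]
-25 74 stop 1.111 knee@.813 [ 34.  115.3]
-20 62 stop 1.011 knee@.813 [ 29.8 114. ]
-20 68 stop 1.073 knee@.813 [ 34.2 115.4]
-20 74 stop 1.135 knee@.813 [ 37.9 116.8]
-15 62 stop 1.029 knee@.813 [ 33.6 115.2]
-15 68 stop 1.094 knee@.813 [ 38.  116.8]
-15 74 stop 1.159 knee@.813 [ 41.7 118.4]
-10 62 stop 1.047 knee@.813 [ 37.1 116.4]
-10 68 stop 1.115 knee@.813 [ 41.5 118.3]
-10 74 stop 1.183 knee@.813 [ 45.2 120.2]
```

```bash
python3 arc.py 0.81 .87 .93 .99 1.02 1.04
```

```text
0.87 [0.196, -0.024, 0.168]
0.93 [0.402, -0.05, 0.323]
0.99 [0.617, -0.077, 0.466]
1.02 [0.727, -0.091, 0.532]
1.04 [0.802, -0.1, 0.575]
```

{"name": "servo_tool", "arguments": {"rows": [[0, [0.19, -0.024, 0.168], 0], [0, [0.396, -0.05, 0.323], 0], [0, [0.61, -0.077, 0.466], 0], [0, [0.72, -0.091, 0.532], 0], [0, [0.72, -0.091, 0.532], 0], [0, [0.72, -0.091, 0.532], 0]]}}

```text
time_s: 5.6
ee_pos: [592.5, 97.1, 271.7]
tool_rot: [-1.148, 1.3, -1.3]
wrist_force: [-3.6, 0.6, 4.1]
finger_gap: 11.1
```

```bash
cat > red.py <<'E'
from h import *
m=np.array([611,95.]);th=-.124;R=np.array([[np.cos(th),-np.sin(th)],[np.sin(th),np.cos(th)]])
def loc(P): return np.c_[(P[:,:2]-m)@R,P[:,2]]
def run(cams=('side','scene')):
    for n in cams:
        a,d=optics.capture(n);np.savez(f'/tmp/last_{n}.npz',a=a,d=d)
        c=optics.calibration(n);W=cloud(d,c);C=a.astype(int);L=loc(W.reshape(-1,3)).reshape(W.shape)
        red=(C[...,2]>90)&(C[...,1]<60)&(C[...,0]<60)&(L[...,1]<-100)&(L[...,1]>-200)&(abs(L[...,0])<110)&(L[...,2]>50)
        P=L[red];v,u=np.nonzero(red)
        # image centroid -> ray to case y=-156 (mid of visible handle)
        uc,vc=u.mean(),v.mean();o=c['pose'][:3,3];ym=np.median(P[:,1])
        dd=c['pose'][:3,:3]@np.array([(uc-c['cx'])/c['fx'],(vc-c['cy'])/c['fy'],1])
        ol=loc(o[None])[0];dl=np.r_[dd[:2]@R,dd[2]];q=ol+dl*(ym-ol[1])/dl[1]
        print(n,len(P),'surf',P.mean(0).round(1),'ray',q.round(1))
if __name__=='__main__': run()
E
python3 red.py
```

```text
side 17 surf [  40.1 -186.1  122.6] ray [  39.8 -189.3  124.9]
scene 150 surf [  34.9 -157.7  120.3] ray [  38.6 -159.9  122.9]
```

```bash
python3 - <<'E'
import numpy as np
t=1.017;Pn=np.array([90-115*np.cos(t),100+115*np.sin(t)])
for fx in(-22,-18,-14,-10):
  for fz in (62,66,70,74,76):
    h=np.hypot(90-fx,100-fz);q=(115**2+h*h-144**2)/(2*115*h);ts=np.arccos(q)-np.arctan2(100-fz,90-fx)
    F=np.array([fx,fz]);v=Pn-F;L=np.hypot(*v)
    if L>144: continue
    u=v/L;n=np.array([u[1],-u[0]]);k=F+u*L/2+n*np.sqrt(72**2-L*L/4)
    print(fx,fz,'stop',ts.round(3),'knee',k.round(1))
E
python3 arc.py 1.02 1.05 1.07 1.09
```

```text
-22 66 stop 1.044 knee [ 16.1 127.1]
-22 70 stop 1.085 knee [ 23.1 126.1]
-22 74 stop 1.125 knee [ 28.  125.8]
-22 76 stop 1.145 knee [ 30.  125.8]
-18 62 stop 1.018 knee [  8.5 129. ]
-18 66 stop 1.061 knee [ 21.4 126.3]
-18 70 stop 1.103 knee [ 27.5 125.8]
-18 74 stop 1.144 knee [ 32.  125.9]
-18 76 stop 1.165 knee [ 33.9 125.9]
-14 62 stop 1.033 knee [ 17.3 126.9]
-14 66 stop 1.077 knee [ 25.9 125.9]
-14 70 stop 1.12 knee [ 31.5 125.8]
-14 74 stop 1.164 knee [ 35.7 126.1]
-14 76 stop 1.185 knee [ 37.6 126.3]
-10 62 stop 1.047 knee [ 22.7 126.1]
-10 66 stop 1.092 knee [ 30.1 125.8]
-10 70 stop 1.138 knee [ 35.2 126. ]
-10 74 stop 1.183 knee [ 39.3 126.5]
-10 76 stop 1.205 knee [ 41.1 126.7]
1.05 [0.112, -0.014, 0.063]
1.07 [0.188, -0.023, 0.103]
1.09 [0.265, -0.033, 0.142]
```

{"name": "servo_tool", "arguments": {"rows": [[0, [0.052, -0.007, 0.042], 0], [0, [0.107, -0.014, 0.073], 0], [0, [0.183, -0.023, 0.113], 0], [0, [0.26, -0.033, 0.152], 0], [0, [0.26, -0.033, 0.152], 0], [0, [0.26, -0.033, 0.152], 0]]}}

```text
time_s: 6.3
ee_pos: [605.9, 95.4, 279.0]
tool_rot: [-1.148, 1.3, -1.3]
wrist_force: [-0.2, -0.2, -0.1]
finger_gap: 10.8
```

```bash
python3 red.py;python3 arc.py 1.09 $(seq 1.1 .01 1.21); python3 - <<'E'
import numpy as np
t=1.087;Pn=np.array([90-115*np.cos(t),100+115*np.sin(t)])
for fx in(-22,-18,-14,-10):
  for fz in (66,70,74,76):
    h=np.hypot(90-fx,100-fz);q=(115**2+h*h-144**2)/(2*115*h);ts=np.arccos(q)-np.arctan2(100-fz,90-fx)
    F=np.array([fx,fz]);v=Pn-F;L=np.hypot(*v)
    if L>144: continue
    u=v/L;n=np.array([u[1],-u[0]]);k=F+u*L/2+n*np.sqrt(72**2-L*L/4)
    print(fx,fz,'stop',ts.round(3),'knee',k.round(1))
E
```

```text
side 16 surf [  36.3 -189.6  125.5] ray [  36.3 -189.6  125.5]
scene 148 surf [  32.  -156.4  123.1] ray [  33.8 -157.6  124.3]
1.1 [0.039, -0.005, 0.019]
1.11 [0.077, -0.01, 0.037]
1.12 [0.117, -0.014, 0.055]
1.13 [0.156, -0.019, 0.073]
1.14 [0.195, -0.024, 0.09]
1.15 [0.235, -0.029, 0.106]
1.16 [0.274, -0.034, 0.123]
1.17 [0.314, -0.039, 0.139]
1.18 [0.354, -0.044, 0.154]
1.19 [0.394, -0.049, 0.169]
1.2 [0.435, -0.054, 0.184]
1.21 [0.475, -0.059, 0.198]
-22 74 stop 1.125 knee [ 21.5 131.4]
-22 76 stop 1.145 knee [ 24.7 130.8]
-18 70 stop 1.103 knee [ 18.4 132.1]
-18 74 stop 1.144 knee [ 26.7 130.5]
-18 76 stop 1.165 knee [ 29.5 130.1]
-14 70 stop 1.12 knee [ 24.6 130.8]
-14 74 stop 1.164 knee [ 31.3 130. ]
-14 76 stop 1.185 knee [ 33.8 129.9]
-10 66 stop 1.092 knee [ 18.7 132. ]
-10 70 stop 1.138 knee [ 29.6 130.1]
-10 74 stop 1.183 knee [ 35.5 129.8]
-10 76 stop 1.205 knee [ 37.8 129.8]
```

{"name": "servo_tool", "arguments": {"rows": [[0, [0.117, -0.014, 0.055], 0], [0, [0.195, -0.024, 0.09], 0], [0, [0.195, -0.024, 0.09], 0], [0, [0.195, -0.024, 0.09], 0]]}}

```text
time_s: 6.8
ee_pos: [615.7, 94.1, 283.6]
tool_rot: [-1.148, 1.3, -1.3]
wrist_force: [1.1, -1.5, -2.6]
finger_gap: 11.3
```

```bash
python3 red.py;python3 arc.py 1.14 $(seq 1.15 .01 1.18)
```

```text
side 68 surf [  32.2 -178.6  132.9] ray [  32.3 -178.7  132.9]
scene 147 surf [  27.6 -154.7  125.8] ray [  31.  -156.8  128.3]
1.15 [0.04, -0.005, 0.017]
1.16 [0.079, -0.01, 0.033]
1.17 [0.119, -0.015, 0.049]
1.18 [0.159, -0.02, 0.065]
```

{"name": "servo_tool", "arguments": {"rows": [[0, [0.045, -0.005, 0.012], 0], [0, [0.083, -0.01, 0.025], 0], [0, [0.083, -0.01, 0.025], 0], [0, [0.083, -0.01, 0.025], 0]]}}

```text
time_s: 7.3
ee_pos: [619.6, 93.7, 285.1]
tool_rot: [-1.148, 1.3, -1.3]
wrist_force: [-0.0, -2.5, 0.5]
finger_gap: 10.8
```

```bash
python3 red.py
```

```text
side 93 surf [  30.6 -171.1  133. ] ray [  30.3 -173.8  134.9]
scene 162 surf [  26.2 -154.3  126.8] ray [  30.8 -157.1  130.5]
```

{"name": "servo_tool", "arguments": {"rows": [[0, [0.04, -0.003, 0.016], 0], [0, [0.08, -0.007, 0.032], 0], [0, [0.08, -0.007, 0.032], 0], [0, [0.08, -0.007, 0.032], 0]]}}

```text
time_s: 7.8
ee_pos: [623.7, 93.2, 286.7]
tool_rot: [-1.148, 1.3, -1.301]
wrist_force: [-1.4, -2.4, 4.0]
finger_gap: 10.8
```

```bash
python3 red.py
```

```text
side 101 surf [  28.  -166.1  134.6] ray [  27.7 -169.9  137.3]
scene 164 surf [  20.6 -150.9  127.1] ray [  24.8 -153.5  130.4]
```

{"name": "servo_tool", "arguments": {"rows": [[0, [0.04, -0.003, 0.021], 0], [0, [0.04, -0.003, 0.021], 0], [0, [0.04, -0.003, 0.021], 0]]}}

```text
time_s: 8.2
ee_pos: [625.6, 93.0, 287.5]
tool_rot: [-1.148, 1.3, -1.301]
wrist_force: [-1.0, -4.7, 2.5]
finger_gap: 10.8
```

```bash
python3 red.py
```

```text
side 109 surf [  25.5 -164.2  137.1] ray [  25.2 -167.6  139.3]
scene 165 surf [  20.2 -150.5  128.4] ray [  24.5 -153.1  132. ]
```

{"name": "servo_tool", "arguments": {"rows": [[0, [0.04, -0.018, 0.016], 0], [0, [0.04, -0.018, 0.016], 0], [0, [0.04, -0.018, 0.016], 0]]}}

```text
time_s: 8.6
ee_pos: [626.8, 92.8, 287.9]
tool_rot: [-1.149, 1.302, -1.299]
wrist_force: [-2.5, -1.9, 2.0]
finger_gap: 10.9
```

```bash
python3 red.py
```

```text
side 107 surf [  14.1 -164.2  143.7] ray [  13.9 -167.3  145.8]
scene 163 surf [  10.9 -149.   134.4] ray [  14.  -151.   136.9]
```

{"name": "servo_tool", "arguments": {"rows": [[0, [0.02, -0.003, 0.008], 0], [0, [0.02, -0.003, 0.008], 0], [0, [0.02, -0.003, 0.008], 0]]}}

```text
time_s: 9.0
ee_pos: [628.1, 92.5, 288.4]
tool_rot: [-1.148, 1.301, -1.299]
wrist_force: [-3.1, -1.1, 0.6]
finger_gap: 11.0
```

```bash
python3 red.py
```

```text
side 110 surf [  15.  -166.5  145.6] ray [  14.9 -167.6  146.2]
scene 161 surf [  12.8 -150.5  134.4] ray [  15.  -152.1  136.3]
```

{"name": "servo_tool", "arguments": {"rows": [[0, [-0.02, 0.003, -0.008], 0], [0, [-0.04, 0.005, -0.016], 0], [0, [-0.06, 0.008, -0.024], 0], [0, [-0.08, 0.01, -0.03], 0], [0, [-0.08, 0.01, -0.03], 0], [0, [-0.08, 0.01, -0.03], 0]]}}

```text
time_s: 9.7
ee_pos: [624.4, 93.0, 287.1]
tool_rot: [-1.148, 1.3, -1.3]
wrist_force: [-0.9, -0.0, 0.1]
finger_gap: 11.0
```

```bash
python3 red.py
```

```text
side 110 surf [  10.1 -163.7  146.5] ray [  10.  -165.9  147.8]
scene 150 surf [   8.7 -150.2  136.2] ray [   9.9 -151.3  137.2]
```

{"name": "servo_tool", "arguments": {"rows": [[0, [-0.02, 0.003, -0.008], 0], [0, [-0.04, 0.005, -0.016], 0], [0, [-0.06, 0.008, -0.024], 0], [0, [-0.06, 0.008, -0.024], 0], [0, [-0.06, 0.008, -0.024], 0]]}}

```text
time_s: 10.3
ee_pos: [621.3, 93.3, 285.9]
tool_rot: [-1.148, 1.301, -1.3]
wrist_force: [-1.0, 3.1, -1.4]
finger_gap: 11.2
```

```bash
python3 red.py
```

```text
side 108 surf [   6.1 -166.2  149. ] ray [   6.1 -166.9  149.3]
scene 153 surf [   5.  -149.9  137.1] ray [   7.  -151.4  138.8]
```

{"name": "servo_tool", "arguments": {"rows": [[0, [-0.02, -0.003, -0.008], 0], [0, [-0.02, -0.003, -0.008], 0], [0, [-0.02, -0.003, -0.008], 0]]}}

```text
time_s: 10.7
ee_pos: [620.7, 93.4, 285.6]
tool_rot: [-1.147, 1.3, -1.3]
wrist_force: [0.1, 4.8, -0.8]
finger_gap: 11.5
```

```bash
python3 red.py
```

```text
side 109 surf [   5.8 -165.6  149. ] ray [   5.6 -168.2  150.6]
scene 149 surf [   5.  -150.4  137.9] ray [   6.3 -151.5  139. ]
```

{"name": "servo_tool", "arguments": {"rows": [[0, [-0.02, 0.03, -0.008], 0], [0, [-0.02, 0.03, -0.008], 0], [0, [-0.02, 0.03, -0.008], 0]]}}

```text
time_s: 11.1
ee_pos: [619.8, 93.6, 285.3]
tool_rot: [-1.148, 1.299, -1.302]
wrist_force: [1.2, -0.7, -1.4]
finger_gap: 11.1
```

```bash
python3 red.py
```

```text
side 111 surf [   5.5 -164.7  147.8] ray [   5.4 -166.6  149. ]
scene 149 surf [   4.5 -150.4  137.6] ray [   6.8 -151.9  139.5]
```

{"name": "servo_tool", "arguments": {"rows": [[0.1, [0, 0, 0], 0], [0.18, [0, 0, 0], 0], [0.33, [0, 0, 0], 0], [0.33, [0, 0, 0], 0], [0.33, [0, 0, 0.3], 0], [0.33, [0, 0, 0.8], 0], [0.33, [0, 0, 1.4], 0], [0.33, [0, 0, 1.4], 0]]}}

```text
time_s: 12.0
ee_pos: [621.5, 94.8, 360.0]
tool_rot: [-1.141, 1.295, -1.303]
wrist_force: [0.3, 0.8, 0.8]
finger_gap: 28.5
```

```bash
python3 - <<'E'
import red
red.run()
from h import *
for n,r in(('side',(slice(60,240),slice(260,440))),):
    a=np.load(f'/tmp/last_{n}.npz')['a'];cv2.imwrite('pics/s3.png',cv2.resize(a[r],None,fx=3,fy=3,interpolation=cv2.INTER_CUBIC))
s=bot.read_state();print(s['ee_pos'],s['wrist_force'])
E
```

```text
side 102 surf [   5.2 -162.9  148.3] ray [   5.1 -165.   149.6]
scene 151 surf [   6.4 -149.3  136.7] ray [   8.9 -151.1  138.9]
[619.68140976  94.66014616 355.86717367] [-0.57347216 -0.2752063   0.29433461]
```

View pics/s3.png

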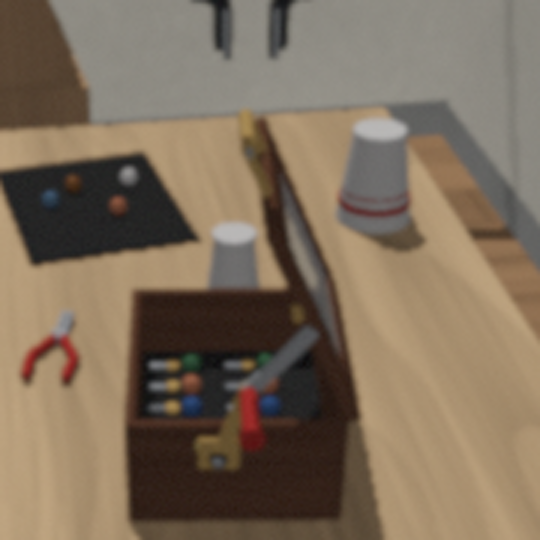

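The lid stands by itself on the stay, with the knee locked forward at crop (250,420). Next I'll move over above the grip.

{"name": "servo_tool", "arguments": {"rows": [[0.5, [-0.1, -0.7, 0], 0], [0.5, [-0.2, -1.4, 0], 0], [0.5, [-0.3, -2.1, 0], 0], [0.5, [-0.4, -2.8, 0], 0], [0.5, [-0.47, -3.34, 0], 0], [0.5, [-0.47, -3.34, -0.6], 0], [0.5, [-0.47, -3.34, -1.3], 0], [0.5, [-0.47, -3.34, -2.0], 0], [0.5, [-0.47, -3.34, -2.0], 0], [0.5, [-0.47, -3.34, -2.0], 0]]}}

```text
time_s: 13.1
ee_pos: [595.1, -72.3, 254.3]
tool_rot: [-1.15, 1.303, -1.298]
wrist_force: [0.1, 0.5, 0.4]
finger_gap: 42.9
```

```bash
python3 - <<'E'
from h import *
s=bot.read_state();print(s['ee_pos'],s['wrist_force'],s['joints'].round(3))
c=optics.calibration('wrist');a,d=optics.capture('wrist');b,_=optics.capture('scene')
np.savez('/tmp/w2.npz',a=a,d=d);m=cv2.resize(b[20:270,200:450],None,fx=1.6,fy=1.6)
A=np.hstack([cv2.resize(a,(400,250)),cv2.resize(b[20:270,220:470],(400,400))[:250]]) 
W=np.zeros((600,640,3),np.uint8);W[:400]=a;cr=cv2.resize(b[40:240,220:430],(210,200));W[400:,:210]=cr
e,_=optics.capture('side');W[400:,220:640]=cv2.resize(e[:200,200:410+0],(420,200)) if 0 else cv2.resize(e[0:200,200:410],(210,200),interpolation=cv2.INTER_AREA).repeat(2,1)
cv2.imwrite('pics/w2.png',W)
for y in(-130,-165,-187):
  t=-.124;R=np.array([[np.cos(t),-np.sin(t)],[np.sin(t),np.cos(t)]])
  print(y,proj(np.r_[np.array([611,95])+R@[6,y],144],c))
E
```

```text
[595.08770803 -72.25385005 254.32595681] [0.1235633  0.45430231 0.41284789] [-0.236  0.34   1.479  0.     1.325 -0.112]
-130 [326.29998533 142.11665917]
-165 [326.26678966 188.43518739]
-187 [326.24730924 215.61656828]
```

View pics/w2.png

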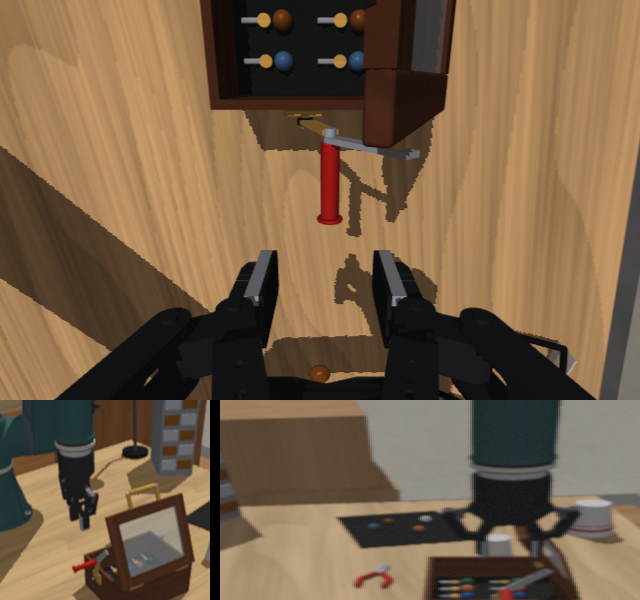

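The wrist view shows the red grip running from (329,145) to its flange at (329,219), between the fingers in x. No camera body sticks out of the gripper. I'll take the grip's height and axis from the depth.

```bash
python3 - <<'E'
from red import *
z=np.load('/tmp/w2.npz');c=optics.calibration('wrist');W=cloud(z['d'],c);C=z['a'].astype(int)
L=loc(W.reshape(-1,3)).reshape(W.shape)
red=(C[...,2]>80)&(C[...,1]<60)&(C[...,0]<60)&(L[...,2]>100);red[:140]=0;red[230:]=0
for v in range(150,224,10):
    u=np.nonzero(red[v])[0]; 
    if len(u): print(v,u.min(),u.max(),L[v,u].mean(0).round(1),L[v,u,2].max().round(1))
print(proj(bot.read_state()['ee_pos'],c))
E
```

```text
150 321 337 [  10.8 -134.9  152.2] 153.8
160 321 338 [  11.1 -142.2  152.3] 154.8
170 321 338 [  11.2 -149.6  152.1] 154.0
180 321 337 [  10.8 -157.2  152. ] 153.3
190 321 337 [  10.9 -164.8  152. ] 153.8
200 321 338 [  11.3 -172.7  151.8] 154.0
210 321 337 [  10.9 -180.5  152.3] 154.2
220 318 341 [  11.3 -188.1  153.5] 155.3
[324.16141318 266.14189077]
```

{"name": "servo_tool", "arguments": {"rows": [[0.5, [0.108, 0.046, -0.5], 0], [0.5, [0.108, 0.046, -1.2], 0], [0.5, [0.108, 0.046, -1.8], 0], [0.5, [0.108, 0.046, -2.2], 0], [0.5, [0.108, 0.046, -2.52], 0], [0.5, [0.108, 0.046, -2.52], 0], [0.25, [0.108, 0.046, -2.52], 0], [0.25, [0.108, 0.046, -2.52], 0]]}}

```text
time_s: 14.05
ee_pos: [602.5, -70.5, 131.0]
tool_rot: [-1.146, 1.298, -1.302]
wrist_force: [-0.5, 0.4, -0.3]
finger_gap: 21.1
```

{"name": "servo_tool", "arguments": {"rows": [[0.15, [0, 0, 0], 0], [0.1, [0, 0, 0], 0], [0.0, [0, 0, 0], 0], [0.0, [0, 0, 0], 0], [0.0, [0, 0, 0], 0]], "grip_force": 20}}

```text
time_s: 14.55
ee_pos: [602.4, -70.4, 129.9]
tool_rot: [-1.146, 1.298, -1.301]
wrist_force: [0.5, -0.3, 5.3]
finger_gap: 13.3
```

```bash
python3 - <<'E'
from h import *
import red;red.run()
s=bot.read_state();print(s['ee_pos'],s['wrist_force'],s['finger_gap'])
E
```

```text
side 95 surf [  10.5 -167.3  147.6] ray [  10.5 -168.   147.9]
scene 95 surf [  17.4 -150.   136.3] ray [   7.5 -145.   128.4]
[602.3262428  -70.41444835 129.83335945] [ 0.21849182 -0.65614894  5.14568855] 12.941586383648485
```

```bash
python3 - <<'E'
from h import *
z=np.load('/tmp/w1.npz');a=z['a'];c=dict(optics.calibration('wrist'));c['pose']=z['P']
W=cloud(z['d'],c);C=a.astype(int)
def fit(P,n):
    m=P.mean(0);u,s,v=np.linalg.svd(P-m);d=v[0]*np.sign(v[0][1]);print(n,len(P),m.round(1),'yaw',np.arctan2(-d[0],d[1]).round(4),'rms',(s[1]/len(P)**.5).round(2))
# bar
P=[]
for v in range(156,246,2):
    u=[u for u in range(305,340) if C[v,u,2]>120 and C[v,u,0]<90 and W[v,u,2]>95]
    if u: P.append(np.nanmean(W[v,u],0))
fit(np.array(P)[:,:2],'bar');print(np.mean(P,0),)
# lid front edge and top
E=[]
for v in range(60,330,4):
    u=[u for u in range(350,460) if W[v,u,2]>108]
    if u: E.append(W[v,min(u)])
E=np.array(E);E=E[abs(E[:,0]-np.median(E[:,0]))<12];fit(E[:,:2],'lid front edge');print(E[:,2].mean())
g=np.load('/tmp/w2.npz');c2=optics.calibration('wrist')
E
python3 - <<'E'
E
```

```text
bar 45 [485.6 112.2] yaw -0.1352 rms 0.14
[485.55346741 112.20461691 111.02276189]
lid front edge 46 [524.3 135.2] yaw -0.1156 rms 4.37
109.85767784201795
```

```bash
python3 - <<'E'
import numpy as np
from scipy.optimize import least_squares
D=np.array([[486,110.5,90.8],[498.9,108.9,159],[557.2,101.5,245.8],[592.5,97.1,271.7],[605.9,95.4,279],[615.7,94.1,283.6],[619.6,93.7,285.1],[623.7,93.2,286.7],[625.6,93,287.5],[619.8,93.6,285.3]])
F=np.array([[-6.1,3.8],[-4.3,.5],[-2.8,2.7],[-3.6,4.1],[-.2,-.1],[1.1,-2.6],[0,.5],[-1.4,4],[-1,2.5],[1.2,-1.4]])
e=np.array([.9923,-.1237]);X=(D[:,:2]-D[0,:2])@e;Z=D[:,2]-D[0,2]
for k in(0,.1,.2):   # bar centre = ee + k*F (grip compliance mm/N, radial)
    x=X+k*F[:,0];z=Z+k*F[:,1]
    f=lambda p:np.hypot(x-p[0],z-p[1])-p[2]
    r=least_squares(f,[216,-6,216]);r2=least_squares(lambda p:np.hypot(x-p[0],z-p[1])-216.08,[216,-6])
    print(k,r.x.round(1),r.fun.round(2),'|',r2.x.round(1),r2.fun.round(2))
E
```

```text
0 [216.1  -5.9 216.2] [-0.01  0.02 -0.03 -0.02  0.03  0.08 -0.05 -0.08 -0.    0.06] | [216.   -5.8] [ 0.01  0.01 -0.04 -0.03  0.03  0.08 -0.04 -0.07  0.    0.06]
0.1 [215.3  -5.9 216. ] [ 0.04 -0.1   0.03  0.31 -0.12 -0.31 -0.1   0.26  0.19 -0.21] | [215.4  -6. ] [ 0.03 -0.09  0.04  0.32 -0.12 -0.32 -0.1   0.26  0.18 -0.22]
0.2 [214.5  -5.8 215.7] [ 0.1  -0.21  0.09  0.65 -0.27 -0.71 -0.15  0.6   0.38 -0.49] | [214.8  -6.1] [ 0.06 -0.19  0.13  0.66 -0.26 -0.71 -0.16  0.59  0.37 -0.5 ]
```

```bash
cat > kn.py <<'E'
import sys,numpy as np
a0=float(sys.argv[1])
for a in map(float,sys.argv[2:]):
    d=72*np.array([np.sin(a)-np.sin(a0),np.cos(a)-np.cos(a0)])/50
    print(a,[round(float(v),3) for v in(d[0]*.9923,-d[0]*.1237,d[1])],'rad',np.round([np.sin(a)*.9923,np.cos(a)],2))
E
python3 kn.py .38 .42 .46 .50 .54
```

```text
0.42 [0.053, -0.007, -0.022] rad [0.4  0.91]
0.46 [0.104, -0.013, -0.047] rad [0.44 0.9 ]
0.5 [0.155, -0.019, -0.074] rad [0.48 0.88]
0.54 [0.205, -0.026, -0.102] rad [0.51 0.86]
```

{"name": "servo_tool", "arguments": {"rows": [[0, [0.0, 0, 0.012], 0], [0, [0.027, -0.003, 0.0], 0], [0, [0.053, -0.007, -0.01], 0], [0, [0.08, -0.01, -0.022], 0], [0, [0.104, -0.013, -0.035], 0], [0, [0.104, -0.013, -0.035], 0]], "grip_force": 35}}

```text
time_s: 15.25
ee_pos: [607.5, -71.1, 127.7]
tool_rot: [-1.147, 1.299, -1.301]
wrist_force: [0.9, -0.2, 5.0]
finger_gap: 12.7
```

```bash
python3 red.py
```

```text
side 91 surf [  16.  -166.2  146.2] ray [  16.  -166.7  146.3]
scene 96 surf [  21.  -151.4  132.4] ray [  10.3 -146.1  123.6]
```

{"name": "servo_tool", "arguments": {"rows": [[0, [0.03, -0.003, -0.005], 0], [0, [0.056, -0.006, -0.017], 0], [0, [0.082, -0.01, -0.03], 0], [0, [0.106, -0.013, -0.044], 0], [0, [0.106, -0.013, -0.044], 0]]}}

```text
time_s: 15.85
ee_pos: [612.3, -71.6, 125.2]
tool_rot: [-1.148, 1.3, -1.3]
wrist_force: [1.3, -1.5, 4.5]
finger_gap: 12.4
```

```bash
python3 red.py; python3 kn.py .54 .58 .62 .66 .7
```

```text
side 88 surf [  20.9 -166.3  142.9] ray [  20.9 -167.   143.2]
scene 93 surf [  25.1 -152.1  132.8] ray [  13.4 -146.1  123.1]
0.58 [0.048, -0.006, -0.031] rad [0.54 0.84]
0.62 [0.096, -0.012, -0.063] rad [0.58 0.81]
0.66 [0.141, -0.018, -0.098] rad [0.61 0.79]
0.7 [0.186, -0.023, -0.134] rad [0.64 0.76]
```

{"name": "servo_tool", "arguments": {"rows": [[0, [0.028, -0.003, -0.007], 0], [0, [0.053, -0.006, -0.023], 0], [0, [0.101, -0.012, -0.053], 0], [0, [0.146, -0.018, -0.086], 0], [0, [0.146, -0.018, -0.086], 0]]}}

```text
time_s: 16.45
ee_pos: [619.4, -72.5, 120.5]
tool_rot: [-1.148, 1.3, -1.3]
wrist_force: [2.0, -0.8, 2.3]
finger_gap: 12.4
```

```bash
python3 red.py; python3 kn.py .66 .7 .74 .78 .82
```

```text
side 92 surf [  28.2 -166.4  138.1] ray [  28.3 -164.5  136.5]
scene 81 surf [  32.3 -153.4  130.8] ray [  18.6 -146.1  119.2]
0.7 [0.044, -0.006, -0.036] rad [0.64 0.76]
0.74 [0.087, -0.011, -0.074] rad [0.67 0.74]
0.78 [0.129, -0.016, -0.114] rad [0.7  0.71]
0.82 [0.169, -0.021, -0.155] rad [0.73 0.68]
```

{"name": "servo_tool", "arguments": {"rows": [[0, [0.048, -0.006, -0.03], 0], [0, [0.091, -0.011, -0.068], 0], [0, [0.133, -0.016, -0.108], 0], [0, [0.173, -0.021, -0.149], 0], [0, [0.173, -0.021, -0.149], 0]]}}

```text
time_s: 17.05
ee_pos: [628.0, -73.6, 112.9]
tool_rot: [-1.148, 1.3, -1.3]
wrist_force: [1.8, -1.8, 0.6]
finger_gap: 12.2
```

```bash
python3 red.py; python3 kn.py .82 .86 .9 .94 .98 1.02
```

```text
side 62 surf [  35.8 -169.4  129.7] ray [  36.  -168.   128.4]
scene 62 surf [  40.  -165.5  124.9] ray [  63.1 -178.6  145.5]
0.86 [0.038, -0.005, -0.043] rad [0.75 0.65]
0.9 [0.075, -0.009, -0.087] rad [0.78 0.62]
0.94 [0.109, -0.014, -0.133] rad [0.8  0.59]
0.98 [0.142, -0.018, -0.18] rad [0.82 0.56]
1.02 [0.173, -0.022, -0.229] rad [0.85 0.52]
```

{"name": "servo_tool", "arguments": {"rows": [[0, [0.02, -0.003, -0.02], 0], [0, [0.041, -0.005, -0.041], 0], [0, [0.078, -0.009, -0.085], 0], [0, [0.112, -0.014, -0.131], 0], [0, [0.145, -0.018, -0.178], 0], [0, [0.145, -0.018, -0.178], 0]]}}

```text
time_s: 17.75
ee_pos: [635.4, -74.6, 103.9]
tool_rot: [-1.148, 1.3, -1.3]
wrist_force: [2.4, -2.4, -2.6]
finger_gap: 12.4
```

```bash
python3 - <<'E'
import red;red.run(('side',))
from h import *
a=np.load('/tmp/last_side.npz')['a'];cv2.imwrite('pics/s4.png',cv2.resize(a[80:260,240:440],None,fx=3,fy=3,interpolation=cv2.INTER_CUBIC))
E
python3 kn.py .98 1.02 1.06 1.1 1.14 1.18
```

```text
side 56 surf [  43.5 -180.2  121.1] ray [  42.7 -187.8  126.8]
1.02 [0.031, -0.004, -0.048] rad [0.85 0.52]
1.06 [0.06, -0.007, -0.098] rad [0.87 0.49]
1.1 [0.087, -0.011, -0.149] rad [0.88 0.45]
1.14 [0.112, -0.014, -0.201] rad [0.9  0.42]
1.18 [0.134, -0.017, -0.254] rad [0.92 0.38]
```

View pics/s4.png

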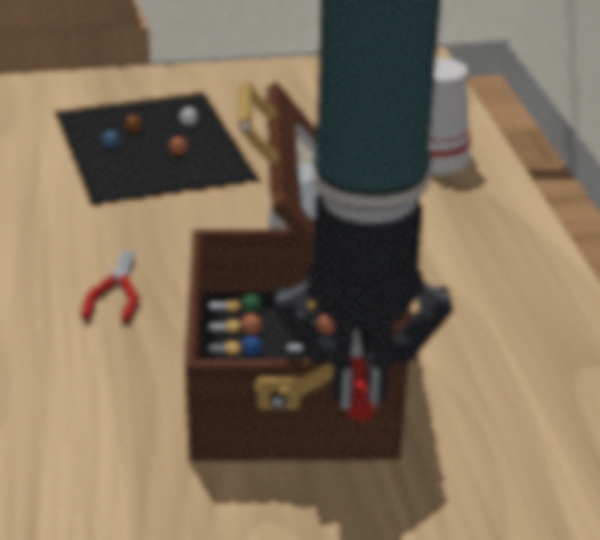

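The grip is held, the knee is folding and the lid is being lowered under control. I'll carry on in small steps with a firmer grip, taking some of the radial load off the foot.

{"name": "servo_tool", "arguments": {"rows": [[0, [0.0, 0, 0], 0], [0, [0.014, -0.002, -0.024], 0], [0, [0.029, -0.004, -0.048], 0], [0, [0.044, -0.006, -0.073], 0], [0, [0.058, -0.008, -0.098], 0], [0, [0.058, -0.008, -0.098], 0]], "grip_force": 70}}

```text
time_s: 18.4
ee_pos: [638.3, -74.9, 99.3]
tool_rot: [-1.148, 1.3, -1.3]
wrist_force: [3.5, -4.5, -3.7]
finger_gap: 11.2
```

{"name": "servo_tool", "arguments": {"rows": [[0, [0.012, -0.01, -0.025], 0], [0, [0.025, -0.015, -0.05], 0], [0, [0.037, -0.018, -0.076], 0], [0, [0.048, -0.02, -0.103], 0], [0, [0.048, -0.02, -0.103], 0]]}}

```text
time_s: 18.9
ee_pos: [641.0, -75.6, 94.1]
tool_rot: [-1.147, 1.3, -1.3]
wrist_force: [6.3, -0.7, -5.8]
finger_gap: 11.2
```

```bash
python3 red.py; python3 kn.py 1.14 1.18 1.22 1.26 1.3 1.34 1.38
```

```text
side 93 surf [  50.1 -168.   112.3] ray [  50.1 -168.8  112.6]
scene 199 surf [  56.3 -129.9  122.9] ray [  21.4 -108.4   90.7]
1.18 [0.023, -0.003, -0.053] rad [0.92 0.38]
1.22 [0.044, -0.005, -0.106] rad [0.93 0.34]
1.26 [0.062, -0.008, -0.161] rad [0.94 0.31]
1.3 [0.078, -0.01, -0.216] rad [0.96 0.27]
1.34 [0.093, -0.012, -0.272] rad [0.97 0.23]
1.38 [0.105, -0.013, -0.328] rad [0.97 0.19]
```

{"name": "servo_tool", "arguments": {"rows": [[0, [0.011, -0.002, -0.026], 0], [0, [0.02, -0.003, -0.053], 0], [0, [0.028, -0.004, -0.08], 0], [0, [0.036, -0.005, -0.106], 0], [0, [0.036, -0.005, -0.106], 0]]}}

```text
time_s: 19.5
ee_pos: [643.5, -76.1, 88.8]
tool_rot: [-1.146, 1.299, -1.301]
wrist_force: [7.6, -0.5, -9.2]
finger_gap: 11.4
```

```bash
python3 red.py; python3 kn.py 1.22 1.26 1.3 1.34 1.38
```

```text
side 109 surf [  40.2 -160.5  113.3] ray [  40.  -166.1  117. ]
scene 88 surf [  55.2 -160.7  105.5] ray [  85.5 -178.3  133.8]
1.26 [0.019, -0.002, -0.054] rad [0.94 0.31]
1.3 [0.035, -0.004, -0.11] rad [0.96 0.27]
1.34 [0.049, -0.006, -0.165] rad [0.97 0.23]
1.38 [0.061, -0.008, -0.222] rad [0.97 0.19]
```

```bash
cat > lid.py <<'E'
from red import *
for n in('side','scene'):
    a,d=optics.capture(n);c=optics.calibration(n);L=loc(cloud(d,c).reshape(-1,3));C=a.reshape(-1,3).astype(int)
    # brass bar pixels left half of lid (robot is at right)
    k=(L[:,1]>-20)&(L[:,1]<105)&(L[:,0]>-140)&(L[:,0]<85)&(L[:,2]>104)&(L[:,2]<330)&(C[:,2]>60)
    P=L[k];r=np.hypot(90-P[:,0],P[:,2]-100);t=np.arctan2(P[:,2]-100,90-P[:,0])
    j=(r>140)&(r<225);print(n,k.sum(),j.sum(),'lid angle pct',np.percentile(t[j],[10,50,90]).round(3) if j.any() else None)
E
python3 lid.py
```

```text
side 1129 495 lid angle pct [0.347 0.373 0.388]
scene 2444 647 lid angle pct [0.35  0.372 0.389]
```

{"name": "servo_tool", "arguments": {"rows": [[0, [0.004, -0.002, -0.027], 0], [0, [0.009, -0.003, -0.054], 0], [0, [0.014, -0.003, -0.082], 0], [0, [0.019, -0.004, -0.11], 0], [0, [0.019, -0.004, -0.11], 0]]}}

```text
time_s: 20.2
ee_pos: [645.4, -76.5, 83.7]
tool_rot: [-1.144, 1.297, -1.303]
wrist_force: [9.9, 0.0, -7.6]
finger_gap: 11.2
```

```bash
python3 lid.py
```

```text
side 1224 484 lid angle pct [0.118 0.138 0.154]
scene 2026 525 lid angle pct [0.11  0.131 0.147]
```

{"name": "servo_tool", "arguments": {"rows": [[0, [-0.003, 0, -0.008], 0], [0, [-0.005, 0, -0.016], 0], [0, [-0.007, 0, -0.024], 0], [0, [-0.007, 0, -0.03], 0], [0, [-0.007, 0, -0.03], 0]]}}

```text
time_s: 20.8
ee_pos: [645.6, -76.5, 82.5]
tool_rot: [-1.144, 1.296, -1.303]
wrist_force: [10.5, -0.8, -7.1]
finger_gap: 11.6
```

```bash
python3 lid.py
```

```text
side 1241 492 lid angle pct [0.084 0.103 0.118]
scene 1969 517 lid angle pct [0.078 0.098 0.115]
```

{"name": "servo_tool", "arguments": {"rows": [[0, [-0.002, 0, -0.008], 0], [0, [-0.004, 0, -0.016], 0], [0, [-0.004, 0, -0.022], 0], [0, [-0.004, 0, -0.022], 0]]}}

```text
time_s: 21.3
ee_pos: [645.8, -76.6, 81.6]
tool_rot: [-1.143, 1.296, -1.304]
wrist_force: [11.2, -0.5, -6.0]
finger_gap: 11.7
```

```bash
python3 lid.py; python3 - <<'E'
from red import *
z=np.load('/tmp/v0.npz')
for n,i,k in(("side",'b','e'),("scene",'a','d')):
    L=loc(cloud(z[k],optics.calibration(n)).reshape(-1,3));C=z[i].reshape(-1,3)
    k=(L[:,1]>-20)&(L[:,1]<105)&(L[:,0]>-140)&(L[:,0]<85)&(L[:,2]>104)&(L[:,2]<330)&(C[:,2]>60)
    P=L[k];r=np.hypot(90-P[:,0],P[:,2]-100);t=np.arctan2(P[:,2]-100,90-P[:,0]);j=(r>140)&(r<225);print(n,'shut ref',np.percentile(t[j],[10,50,90]).round(3))
E
```

```text
side 1251 503 lid angle pct [0.057 0.077 0.091]
scene 1906 489 lid angle pct [0.052 0.072 0.086]
side shut ref [0.052 0.071 0.087]
scene shut ref [0.044 0.065 0.082]
```

{"name": "servo_tool", "arguments": {"rows": [[0, [-0.004, 0, -0.006], 0], [0, [-0.006, 0, -0.01], 0], [0, [-0.006, 0, -0.01], 0]]}}

```text
time_s: 21.7
ee_pos: [645.8, -76.6, 81.3]
tool_rot: [-1.143, 1.295, -1.304]
wrist_force: [11.2, -0.5, -5.1]
finger_gap: 11.2
```

```bash
python3 lid.py
```

```text
side 1242 497 lid angle pct [0.05  0.071 0.086]
scene 1904 488 lid angle pct [0.047 0.065 0.081]
```

{"name": "servo_tool", "arguments": {"rows": [[0, [0.01, 0, -0.004], 0], [0, [0.02, 0, -0.008], 0], [0, [0.02, 0, -0.012], 0], [0, [0.02, 0, -0.012], 0]]}}

```text
time_s: 22.2
ee_pos: [645.7, -76.5, 80.5]
tool_rot: [-1.144, 1.297, -1.303]
wrist_force: [8.4, -0.9, -4.1]
finger_gap: 11.4
```

```bash
python3 lid.py
```

```text
side 1252 500 lid angle pct [0.052 0.072 0.086]
scene 1904 488 lid angle pct [0.046 0.065 0.082]
```

{"name": "servo_tool", "arguments": {"rows": [[0, [0.015, 0, -0.006], 0], [0, [0.03, 0, -0.012], 0], [0, [0.045, 0, -0.012], 0], [0, [0.045, 0, -0.012], 0]]}}

```text
time_s: 22.7
ee_pos: [645.9, -76.2, 79.6]
tool_rot: [-1.148, 1.3, -1.3]
wrist_force: [4.3, -1.0, -1.2]
finger_gap: 11.3
```

```bash
python3 lid.py
```

```text
side 1261 499 lid angle pct [0.051 0.071 0.086]
scene 1901 491 lid angle pct [0.047 0.066 0.082]
```

Forces are now low and the lid matches the shut reference. I'll release slowly and move away upward.

{"name": "servo_tool", "arguments": {"rows": [[0, [0.025, 0, -0.004], 0], [0, [0.025, 0, -0.004], 0], [0.18, [0.025, 0, -0.004], 0], [0.3, [0.025, 0, -0.004], 0], [0.45, [0.025, 0, -0.004], 0], [0.45, [0.025, 0, -0.004], 0], [0.45, [0.025, 0, 0.3], 0], [0.45, [0.025, 0, 0.8], 0], [0.45, [0.025, -0.3, 1.6], 0], [0.45, [0.0, -0.8, 2.5], 0], [0.45, [0.0, -1.4, 3.4], 0], [0.45, [0.0, -1.8, 3.6], 0]], "grip_force": 20}}

```text
time_s: 24.0
ee_pos: [647.7, -168.2, 266.5]
tool_rot: [-1.144, 1.292, -1.306]
wrist_force: [1.1, -0.2, -1.0]
finger_gap: 38.6
```

```bash
python3 lid.py; python3 - <<'E'
import red;red.run(('side','scene'))
from h import *
print(bot.read_state()['time_s'])
a=np.load('/tmp/last_side.npz')['a'];b=np.load('/tmp/last_scene.npz')['a']
cv2.imwrite('pics/f.png',np.vstack([cv2.resize(a[120:370,240:440],(400,500))[:300],cv2.resize(b[140:290,280:480],(400,300))]))
z=np.load('/tmp/v0.npz')
for o,n in((z['b'],a),(z['a'],b)):
    print('changed px',(cv2.absdiff(o,n).max(2)>60).sum())
E
```

```text
side 1570 501 lid angle pct [0.05  0.071 0.085]
scene 1905 494 lid angle pct [0.047 0.067 0.083]
side 158 surf [  36.1 -141.9  101.2] ray [  36.2 -145.9  103.5]
scene 207 surf [  44.9 -146.8   99.5] ray [  52.1 -151.   105.2]
24.2
changed px 36543
changed px 27614
```

View pics/f.png

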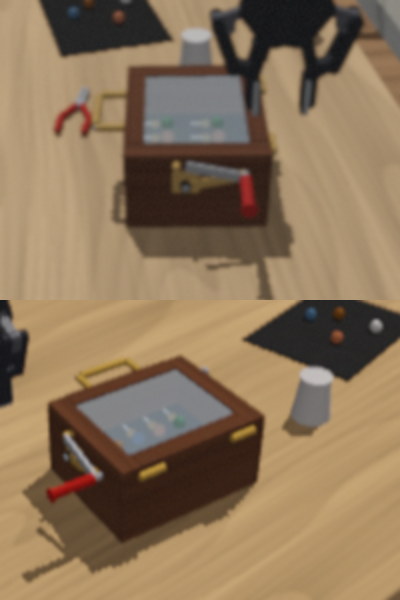

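The final views show the lid shut, the stay folded and the grip back at its starting place. The gripper is clear, and the pliers and spool have not moved, so I'm handing in.

```bash
python3 -c "
from plant import ticket
print(ticket.hand_in())"
```

```text
the job is handed in; nothing more can be done
None
```

The stay was tried out in the order asked, and the job was handed in at about 24 s of the 69 s allowed.

- **Raising and locking:** I raised the lid by its bar until the stay went taut, at about 1.19 rad. The pull there was about 2.7 N, which puts roughly 4–6 N on the foot. I then eased the lid down until the knee stopped moving, past straight, and let go; the lid stood on the stay alone.
- **Lowering:** I took the red grip, drew the knee back through straight and folded it in small steps until the lid was shut. The wrist force read about 12.5 N at most.
- **Last checks:** The lid's angle in both cameras matches the shut reference from the start to within about 0.002 rad. The stay is folded and the gripper touches nothing. The pliers and spool look unmoved. The tin and amber were outside the final view, but the arm worked nowhere near them.
- **Disagreements and limits:**
  - The cameras disagreed by about 5 mm on where the knee was, so I steered the folding by the wrist force instead.
  - My count of changed pixels at the end was no use for checking the bystanders, because the arm's own movement swamped it.
  - The bush's give was never measured directly. I worked it out from the wrist force and geometry, and by that estimate it stayed below the 24 N limit.

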